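# Pack the picture blocks the same way round

### The job

Pack the three burnt-picture blocks into the pocketed tray, one to a pocket in any order, each fully down and flat with its picture facing up and its brass tab in the notch on the blue-railed side. Two of the blocks start standing on edge. Leave the other things on the desk where they are, upright and undisturbed.

Things in the scene. Friction and masses are not known exactly. Their poses are not given: they have to be found in the camera images.
- block_a: One of three like picture blocks; at the start it lies on its green back, picture up. Pale wood 56 (x) x 36 (y) x 18 (z) mm, 45 g; burnt ring picture on the +z face, 5 mm green backing on -z. Brass tab 14 wide (y) x 8 thick (z) sticks 12 mm out of the middle of the +x end. Origin: centre of the green underside (tab not counted); z out of the picture, x to the tab.
- block_b: Second like block; at the start it stands on one long 56 x 18 edge, picture facing sideways. Pale wood 56 (x) x 36 (y) x 18 (z) mm, 45 g; burnt ring picture on the +z face, 5 mm green backing on -z. Brass tab 14 wide (y) x 8 thick (z) sticks 12 mm out of the middle of the +x end. Origin: centre of the green underside (tab not counted); z out of the picture, x to the tab.
- block_c: Third like block; at the start it stands on its other long 56 x 18 edge, picture facing sideways. Pale wood 56 (x) x 36 (y) x 18 (z) mm, 45 g; burnt ring picture on the +z face, 5 mm green backing on -z. Brass tab 14 wide (y) x 8 thick (z) sticks 12 mm out of the middle of the +x end. Origin: centre of the green underside (tab not counted); z out of the picture, x to the tab.
- tray: Fixed packing tray 79 (x) x 187 (y) x 10 (z) mm. Grey felt floor 4 mm above the desk, plywood walls and ribs 6 mm higher. Three pockets 63 (x) x 43 (y) mm, 62 mm apart along y. The blue rail (+x, 8 mm thick) has a 22 mm wide notch down to the floor at each pocket middle; the other rail is solid. Origin: centre of the underside; z up.
- pocket0 (a point): Centre of the floor of tray pocket 0 (4 mm above the desk, y = -62 mm in the tray); axes as the tray.
- pocket1 (a point): Centre of the floor of tray pocket 1 (4 mm above the desk, y = 0 mm in the tray); axes as the tray.
- pocket2 (a point): Centre of the floor of tray pocket 2 (4 mm above the desk, y = 62 mm in the tray); axes as the tray.
- block_a_tab (a point): Middle of the brass tab of block_a: 36 mm along x from its origin, 9 mm up its z; axes as the block.
- block_b_tab (a point): Middle of the brass tab of block_b: 36 mm along x from its origin, 9 mm up its z; axes as the block.
- block_c_tab (a point): Middle of the brass tab of block_c: 36 mm along x from its origin, 9 mm up its z; axes as the block.
- eraser: Yellow and white eraser 43 (x) x 21 (y) x 13 mm, lying among the blocks; loose, to be left alone. Origin: centre of the underside.
- tape: Orange tape roll lying flat, 72 mm outer diameter, 22 mm high; loose, to be left alone. Origin: centre of the underside.
- pencup: Blue pen cup, 72 mm diameter, 95 mm high, its pens reach 150 mm; loose, to be left alone. Origin: centre of the underside.
- sander: Cork sanding block 86 (x) x 46 (y) x 22 mm; loose, to be left alone. Origin: centre of the underside.
- brush: Flat brush 170 mm long lying along its x axis, bristle end to +x, about 45 mm wide there; loose, to be left alone. Origin: near the middle of its length.
- varnish: Amber jar, 52 mm diameter, 95 mm high; loose, to be left alone. Origin: centre of the underside.
- panel: Pale plywood panel 180 (x) x 200 (y) x 8 mm with a large burnt ring drawing, fixed flat on the desk. Origin: centre of the underside.
There are look-alikes about, which are no part of the job. Leave any turquoise look-alike of the tray alone.

How it is judged:
By the outcome, as a careful person would: the job done as asked, in the order asked, and still so for the second after the job is handed in, with the robot touching nothing.
It also fails if it takes over 72 s, if anything falls off the work surface, if the arm or the gripper's body presses on something with over 40 N, if the wrist force passes 120 N, or if a joint passes its speed limit or range.

### The arm

A 6-joint arm with a two-finger parallel gripper is mounted at the origin on the work surface. World frame = base frame: x ahead of the robot, y to its left, z up, the work surface at z = 0. Lengths are in mm, angles in rad, forces in N, time in s.
With the tool pointing down it reaches from about 375 to 900 mm from the base axis. Payload 3.1 kg.
Tool frame: the origin (TCP) lies between the finger pads; the fingertips stand 14 mm ahead of it and the grasp point (between the pads) lies 5 mm behind it; z points along the fingers, y is the line along which they close (so a half turn about z gives the same grasp; the last joint's range is limited). The gripper opens to 85 mm and grips with 20 to 120 N. Pads are 22 mm wide; open, the fingers measure 114 mm over their backs; the gripper's body (76 mm by 85 mm) begins 54 mm behind the grasp point. The pads swing forward as they close: fully open they stand 13 mm farther back than shut.
Start: joints at [-1.292, 0.527, 1.433, -0, 1.181, -0.178], TCP at [276.253, -560.608, 218.41] pointing down, gripper open.
Joint ranges: [-3.08, 3.08], [-0.75, 2.2], [0.22, 2.44], [-1.43, 4.57], [0, 2.65], [-2.85, 2.85]. Speed limits (rad/s): [2.79, 2.79, 3.14, 3.14, 3.14, 3.14].

### API

Orientations are given as a unit quaternion [w, x, y, z].
In Python, from rig import move_ptp, move_straight, move_j, set_gripper, wait, ik, capture, camera_info, PlanningError, job_done, current_clock, current_joint_positions, current_qd, current_tau, current_eef_pos, current_ee_rot, current_force, current_torque, current_width, current_grip_force gives the robot as it stands. Calls block until the motion is done:
- move_ptp(position, orientation): joint-space move of the TCP to a pose.
- move_straight(position, velocity=150, orientation=None, contact_N=None): straight line of the TCP; orientation=None keeps the orientation; velocity is the mean speed in mm/s. With contact_N (N) it stops when the force on the tool has changed by that much, and returns True; else False.
- move_j(angles): joint-space move.
- set_gripper(opening, newtons=None): finger opening in mm; newtons is the grip in N (None keeps the last); returns when the fingers have stopped.
- wait(seconds).
- ik(position, orientation): joint angles nearest the present ones, or None.
- capture(name): name is "scene" or "top"; returns (picture, depth): 384x512x3 uint8, red, green, blue; 384x512 float32, mm along the optical axis (not along the pixel's ray), 0 where there is no reading.
- camera_info(name): a dict with "fov_y" (degrees; the focal length in pixels is half the picture's height over the tangent of half this angle, whatever the lens; pixels are square), "cx", "cy" (the principal point, pixels), "extrinsics" (4x4, takes a point from world to camera coordinates). Camera axes: x right, y up, looking along -z (the intrinsics and any distortion apply to the point x, -y, -z); pixel columns grow to the right and rows downward; lengths in mm; the calibration is good to about 2 mm. A picture is of the moment at which its call begins. camera_info takes no time and is no camera call.
A pose or a line that the arm cannot do raises PlanningError and nothing moves.
- job_done(): hands the job in; it is judged then, once.
Readings, each from a call of its own:
- current_clock(): time.
- current_joint_positions(): joint angles.
- current_qd(): joint speeds.
- current_tau(): joint torques, N m.
- current_eef_pos(): TCP position.
- current_ee_rot(): TCP orientation.
- current_force(): force on the tool from outside, world axes, zero at the start.
- current_torque(): the same for the moment, N m.
- current_width(): finger opening in mm.
- current_grip_force(): force on a finger pad.
Only numpy, scipy, OpenCV 4.12 (cv2) and the standard library are available. Lean on these libraries where they do the work, as an engineer would, in place of code of your own. Each camera call takes 0.05 s, during which the arm holds its last target. There are 200 camera calls.

## Working session

There is one attempt and no reset: what is moved stays moved. The work goes in short steps, each a Python script; the robot and the scene stay as the last script left them, time stands still between calls to the robot, and variables do not carry over. Pictures are saved under pics/ and viewed, at most 10 in all, crops included, and the job is handed in when it is done.

```bash
ls; mkdir -p pics
python3 - <<'E'
from rig import *
import cv2,numpy as np
for n in("scene","top"):
    p,d=capture(n); np.savez(f"{n}0.npz",p=p,d=d)
    cv2.imwrite(f"pics/{n}0.png",cv2.resize(p[:,:,::-1],(800,600),interpolation=cv2.INTER_CUBIC))
    c=camera_info(n); print({k:(np.round(v,3).tolist() if k!='name' else v) for k,v in c.items() if not isinstance(v,str)}, (d>0).mean())
print(current_clock())
E
```

```text
pics
{'fov_y': 45.904, 'cx': 251.896, 'cy': 186.369, 'extrinsics': [[-0.171, 0.985, -0.006, 122.976], [-0.662, -0.11, 0.742, 325.842], [0.73, 0.131, 0.671, -1584.602], [0.0, 0.0, 0.0, 1.0]]} 0.9960683186848959
{'fov_y': 47.009, 'cx': 257.514, 'cy': 193.602, 'extrinsics': [[-0.002, -1.0, 0.016, -17.186], [0.993, 0.0, 0.116, -583.293], [-0.116, 0.017, 0.993, -1073.105], [0.0, 0.0, 0.0, 1.0]]} 0.996337890625
0.1
```

View pics/top0.png

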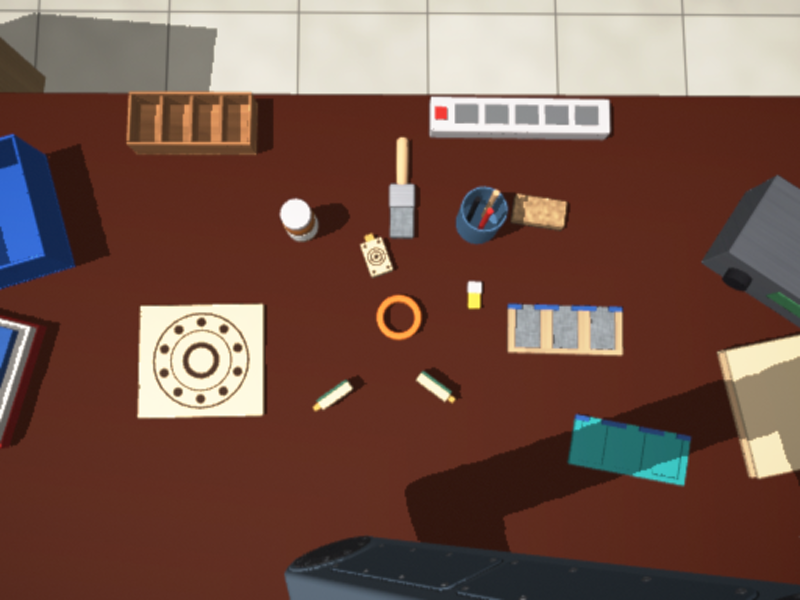

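View pics/scene0.png

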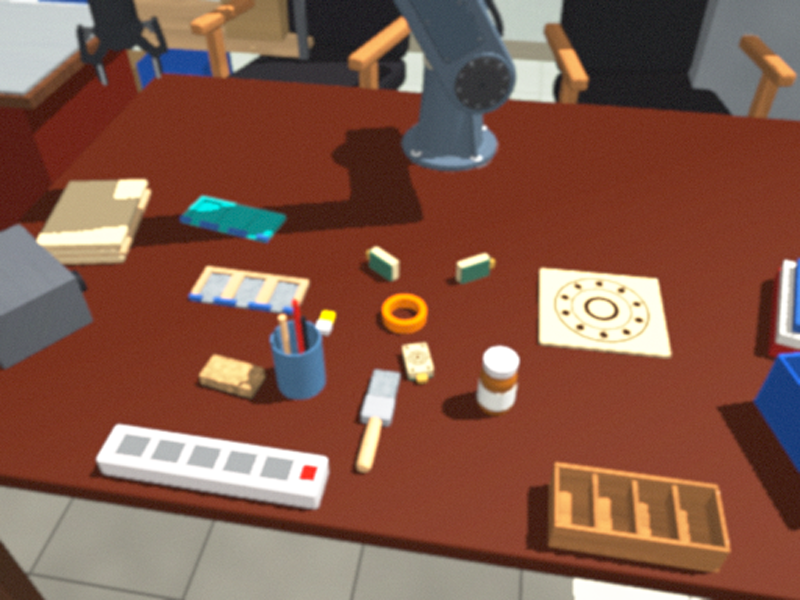

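The top view shows:
- The tray with ply walls and blue rail at (565,330) in the 800 px picture. The turquoise look-alike at (630,450) is not wanted, because ours is plywood with grey felt.
- block_a flat at (376,256).
- Two standing blocks at (333,395) with its tab lower-left, and (437,387) with its tab lower-right. Their green backs face away from the robot.

The large panel at (201,360) is not a block.

```bash
cat > h.py <<'E'
from rig import *
import cv2,numpy as np
from scipy.spatial.transform import Rotation as R
def K(n):
    c=camera_info(n); f=192/np.tan(np.radians(c['fov_y'])/2)
    return f,c['cx'],c['cy'],np.array(c['extrinsics'],float)
def ray(n,uv):
    f,cx,cy,E=K(n); uv=np.atleast_2d(uv).astype(float)
    d=np.c_[(uv[:,0]-cx)/f,-(uv[:,1]-cy)/f,-np.ones(len(uv))]
    return -E[:3,:3].T@E[:3,3], d@E[:3,:3]
def onz(n,uv,z):
    o,d=ray(n,uv); return o+d*((z-o[2])/d[:,2])[:,None]
def cloud(n,d):
    v,u=np.mgrid[:384,:512]; o,r=ray(n,np.c_[u.ravel(),v.ravel()])
    return (o+r*d.ravel()[:,None]).reshape(384,512,3)
E
python3 - <<'E'
from h import *
for n in("scene","top"):
    print({k:v for k,v in camera_info(n).items() if k!='extrinsics'})
    z=np.load(n+'0.npz'); P=cloud(n,z['d']); hsv=cv2.cvtColor(z['p'],cv2.COLOR_RGB2HSV)
    x0,x1,y0,y1=430,800,-350,250
    near=(P[...,0]>300)&(P[...,0]<850)&(P[...,1]>-400)&(P[...,1]<450)&(P[...,2]<200)
    desk=near&(abs(P[...,2])<8)&(hsv[...,2]<110); print('desk z',np.percentile(P[desk][:,2],[5,50,95]))
    # objects above desk
    m=(near&(P[...,2]>5)).astype(np.uint8)
    k,l,s,c=cv2.connectedComponentsWithStats(m)
    for i in range(1,k):
        if s[i,4]>25:
            q=P[l==i]; print(np.round(c[i]*800/512),s[i,4],np.round(q.mean(0)),'z98',round(np.percentile(q[:,2],97),1))
# crop around blocks
p=np.load('top0.npz')['p'][140:270,190:300]; q=np.load('scene0.npz')['p'][140:250,220:330]
cv2.imwrite('pics/crop1.png',np.hstack([cv2.resize(p,(390,460),interpolation=2),cv2.resize(q,(400,460),interpolation=2)])[:,:,::-1])
E
```

```text
{'fov_y': 45.90396436976658, 'cx': 251.8955259605945, 'cy': 186.36924959051882}
desk z [-1.35377401  1.29591016  4.4421026 ]
[250. 221.] 512 [ 357. -343.    9.] z98 13.9
[382. 263.] 263 [457. -66.  27.] z98 39.4
[473. 267.] 290 [444.  92.  26.] z98 38.6
[277. 326.] 2779 [ 649. -200.   42.] z98 133.7
[600. 312.] 3750 [502. 309.   9.] z98 12.0
[403. 313.] 417 [568. -11.  18.] z98 25.3
[417. 362.] 357 [670.  27.  17.] z98 21.7
[497. 380.] 902 [729. 148.  65.] z98 97.3
[231. 375.] 720 [ 745. -242.   20.] z98 25.6
[377. 408.] 803 [766. -16.  19.] z98 22.7
[633. 485.] 1431 [845. 331.  31.] z98 51.4
{'fov_y': 47.008897688465986, 'cx': 257.51436034290685, 'cy': 193.60157069863774}
desk z [-3.56321362 -0.00923462  3.62166953]
[192. 147.] 596 [841. 327.  33.] z98 51.9
[401. 199.] 707 [758. -17.  18.] z98 23.1
[481. 214.] 822 [ 722. -142.   64.] z98 143.7
[538. 211.] 623 [ 737. -243.   21.] z98 25.7
[298. 220.] 489 [708. 145.  77.] z98 97.9
[375. 255.] 338 [663.  26.  18.] z98 22.5
[474. 294.] 136 [ 600. -136.   12.] z98 15.6
[398. 316.] 324 [563. -11.  21.] z98 26.1
[201. 360.] 5339 [492. 308.   9.] z98 12.5
[565. 330.] 1287 [ 541. -285.    9.] z98 13.6
[527. 319.] 28 [ 558. -223.    7.] z98 8.4
[434. 386.] 195 [450. -68.  34.] z98 39.9
[333. 395.] 198 [437.  92.  34.] z98 40.2
[600. 446.] 700 [ 354. -336.    9.] z98 13.4
```

View pics/crop1.png

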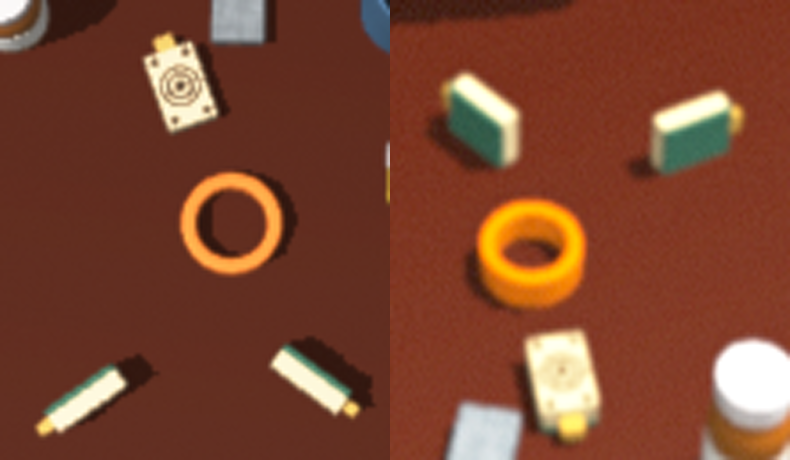

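The crop confirms three blocks. block_a is flat with its tab up-left at (163,42). The standing pair have green faces to +x, with tabs outward toward the robot.

```bash
cat >> h.py <<'E'
def rect(m,n,z):
    """min-area rectangle of a mask cast onto height z: centre, long dir, long, short"""
    c=max(cv2.findContours(m.astype(np.uint8),0,cv2.CHAIN_APPROX_NONE)[0],key=cv2.contourArea)[:,0,:]
    w=onz(n,c,z)[:,:2].astype(np.float32); (o,(a,b),t)=cv2.minAreaRect(w)
    if a<b: a,b,t=b,a,t+90
    px=1.9
    return np.array(o),np.array([np.cos(np.radians(t)),np.sin(np.radians(t))]),a+px,b+px
def masks(p):
    h=cv2.cvtColor(p,cv2.COLOR_RGB2HSV).astype(int); H,S,V=h[...,0],h[...,1],h[...,2]
    return dict(pale=(V>190)&(S<95), yel=(H>17)&(H<32)&(S>=100)&(V>150), green=(H>50)&(H<95)&(S>70), blue=(H>98)&(H<130)&(S>100), raw=h)
def block(p,uv,z,n='top',r=26):
    M=masks(p); w=np.zeros(p.shape[:2],bool); u,v=map(int,uv); w[v-r:v+r,u-r:u+r]=1
    o,d,L,W=rect(cv2.morphologyEx((M['pale']&w).astype(np.uint8),3,np.ones((5,5))),n,z)
    ys=np.argwhere(M['yel']&w)[:,::-1]; t=onz(n,ys,z)[:,:2].mean(0) if len(ys) else o
    if (t-o)@d<0: d=-d
    return o,d,L,W,t,len(ys)
E
python3 - <<'E'
from h import *
p=np.load('top0.npz')['p']; s=.64
for nm,uv,z in(('a',(375,255),18),('left',(333,395),36),('right',(435,387),36)):
    o,d,L,W,t,k=block(p,np.array(uv)*s,z)
    print(nm,o.round(1),'yaw',np.degrees(np.arctan2(d[1],d[0])).round(1),'LxW',round(L,1),round(W,1),'tab',t.round(1),k,'dist',np.linalg.norm(t-o).round(1),'perp',(d[0]*(t-o)[1]-d[1]*(t-o)[0]).round(1))
M=masks(p); w=np.zeros((384,512),bool); w[185:235,318:405]=1
h=M['raw']; tr=w&(h[...,2]>125)
cs=rect(tr,'top',10); print('tray',cs)
b=w&M['blue']&(h[...,2]>90); print('blue',onz('top',np.argwhere(b)[:,::-1],10)[:,:2].mean(0),b.sum())
ply=w&(h[...,1]>60)&(h[...,0]<30)&(h[...,2]>140); print('ply',rect(ply,'top',10))
P=cloud('top',np.load('top0.npz')['d']); print('tray z',np.percentile(P[tr][:,2],[5,50,95]))
pn=np.zeros_like(w); pn[185:275,80:175]=1; print('panel',rect(pn&(h[...,2]>150),'top',8))
# scene check of block tops
q=np.load('scene0.npz')['p']
for nm,uv,z in(('a',(417,358),18),('left',(474,262),36),('right',(385,257),36)):
    o,d,L,W,t,k=block(q,np.array(uv)*s,z,'scene',22)
    print(nm,o.round(1),np.degrees(np.arctan2(d[1],d[0])).round(1),round(L,1),round(W,1))
E
```

```text
a [661.5  25.8] yaw 19.6 LxW 58.5 38.4 tab [693.3  37.4] 17 dist 33.8 perp 0.2
left [436.3  89.9] yaw 125.5 LxW 58.6 15.9 tab [418.7 118. ] 11 dist 33.2 perp -2.0
right [449.4 -64.6] yaw -126.9 LxW 58.5 16.2 tab [431.5 -93.8] 13 dist 34.2 perp 3.2
tray (array([ 541.71636963, -284.56726074]), array([0.02641642, 0.99965103]), 190.17725219726563, 82.68928375244141)
blue [ 578.73313587 -284.58615871] 146
ply (array([ 537.605896  , -284.11950684]), array([0.02807402, 0.99960585]), 189.50910034179688, 73.07601776123047)
tray z [ 0.5410999   6.21069754 12.46425933]
panel (array([492.55377197, 309.16696167]), array([-0.01961629,  0.99980758]), 202.7353729248047, 183.7196258544922)
a [663.9  26.7] 19.7 67.1 41.1
left [437.4  90. ] 126.2 61.1 20.2
right [460.7 -55. ] -140.3 89.9 27.2
```

```bash
cat >> h.py <<'E'
UP=np.array([0,0,1.])
def quat(y,z):
    y=np.asarray(y,float);z=np.asarray(z,float)
    return R.from_matrix(np.c_[np.cross(y,z),y,z]).as_quat(scalar_first=True)
def topple(c,g,th=np.radians(36)):
    g=np.array([g[0],g[1],0]); c=np.array([c[0],c[1],0]); s=31
    # flip sign with the smaller wrist turn
    f=min((1,-1),key=lambda f:abs((lambda j:9 if j is None else j[5])(ik(c+UP*150,quat(f*g,-UP)))))
    move_ptp(c+UP*130,quat(f*g,-UP)); set_gripper(45,40)
    move_straight(c+UP*s,200); set_gripper(10,40); print('width',current_width(),current_grip_force())
    move_straight(c+UP*(s+12),100)
    u=np.cos(th)*UP+np.sin(th)*g; g2=np.cos(th)*g-np.sin(th)*UP
    t=c+9*g+UP*1.5-9*g2+s*u
    move_straight(t+UP*10,80,quat(f*g2,-u)); move_straight(t,60,contact_N=6); print('z err',current_eef_pos()[2]-t[2])
    set_gripper(24); e=np.array(current_eef_pos()); move_straight(e+45*u,80); move_straight(e+45*u+UP*70,200)
def see(tag):
    p,d=capture('top'); np.savez(tag+'.npz',p=p,d=d); cv2.imwrite(f'pics/{tag}.png',cv2.resize(p[:,:,::-1],(800,600),interpolation=2)); return p
E
python3 - <<'E'
from h import *
a=np.radians(-36.9); topple((451.4,-66.1),(np.cos(a),np.sin(a)))
print(current_clock())
see('t1')
E
```

```text
width 9.781365594806468 0.0
z err -0.0005078252190457988
6.5833
```

View pics/t1.png

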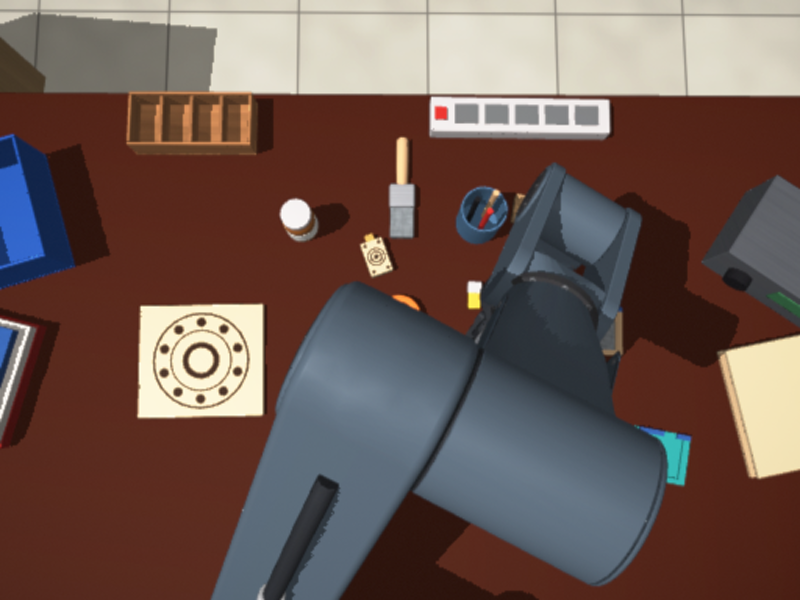

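The arm covers the area, and the gripper closed to 9.8 mm without holding the block. I'll check the scene view and the pose.

Run:
```python
from h import *
print(current_eef_pos(),R.from_quat(current_ee_rot(),scalar_first=True).as_matrix().round(2).tolist(),current_width(),current_joint_positions())
p,d=capture('scene'); np.savez('s1.npz',p=p,d=d)
cv2.imwrite('pics/s1.png',cv2.resize(p[60:260,130:400],(800,592),interpolation=2)[:,:,::-1])
```

```text
[487.84438836 -93.59862066 137.44307687] [[0.6, 0.65, -0.47], [0.8, -0.49, 0.35], [-0.0, -0.59, -0.81]] 24.07778424488147 [-0.4775924   0.74822424  1.43113104  0.09741474  1.5856579   0.13655007]
```

View pics/s1.png

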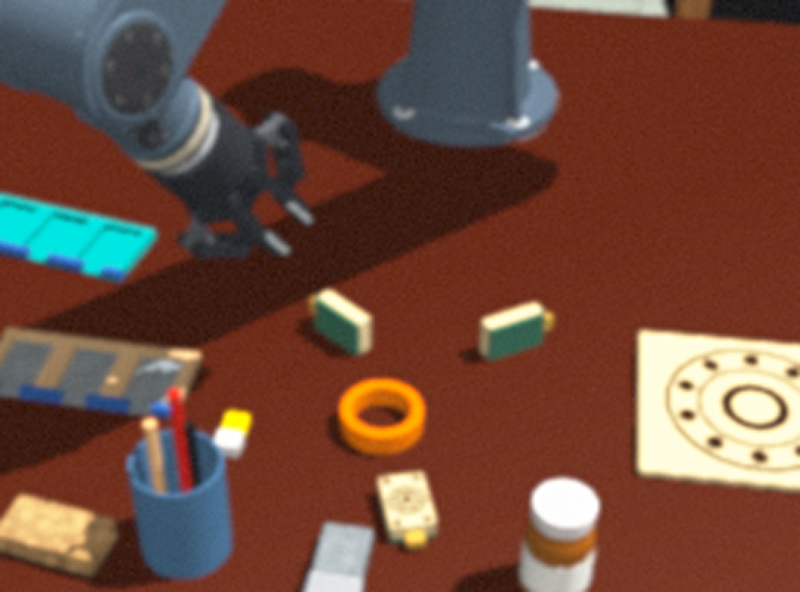

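The block still stands, so the fingers closed over its top edge. I'll measure from the scene depth whether it moved, and how far the fingertips really reach.

Run:
```python
from h import *
for f in('scene0','s1'):
    z=np.load(f+'.npz'); P=cloud('scene',z['d']); M=masks(z['p'])
    for c in((451,-66),(438,91)):
        m=M['pale']&(np.hypot(P[...,0]-c[0],P[...,1]-c[1])<45)&(P[...,2]>30)&(P[...,2]<45)
        o,d,L,W=rect(cv2.morphologyEx(m.astype(np.uint8),3,np.ones((3,3))),'scene',36)
        print(f,o.round(1),np.degrees(np.arctan2(d[1],d[0])).round(1),round(L,1),round(W,1),P[m].mean(0).round(1))
P=cloud('scene',np.load('s1.npz')['d']); T=np.array(current_eef_pos()); Rm=R.from_quat(current_ee_rot(),scalar_first=True).as_matrix()
q=(P.reshape(-1,3)-T)@Rm; q=q[(abs(q[:,0])<20)&(abs(q[:,1])<60)&(abs(q[:,2])<45)]
for a in np.sort(q[:,2])[-40::4]: print(round(a,1),end=' ')
t=q[q[:,2]>0]; print('\n',t.min(0),t.max(0)); print(t[t[:,2].argsort()[-15:]].round(0).tolist())
```

```text
scene0 [450.8 -63.8] 53.3 63.1 16.7 [452.1 -63.3  36.8]
scene0 [438.1  89.2] 124.2 58.8 18.8 [439.2  89.7  36.9]
s1 [450.1 -64. ] 52.6 62.0 16.3 [451.6 -63.8  37.2]
s1 [436.9  89.5] 126.0 56.6 16.6 [438.2  89.6  36.9]
-31.6 -30.0 -29.8 -28.8 -27.4 -25.9 -25.5 -24.8 -22.9 -21.8 Traceback (most recent call last):
  File "<stdin>", line 11, in <module>
    return umr_minimum(a, axis, None, out, keepdims, initial, where)
ValueError: zero-size array to reduction operation minimum which has no identity
```

Run:
```python
from h import *
z=np.load('s1.npz'); P=cloud('scene',z['d']); T=np.array(current_eef_pos()); Rm=R.from_quat(current_ee_rot(),scalar_first=True).as_matrix()
f,cx,cy,E=K('scene')
def pr(X): c=E[:3,:3]@X+E[:3,3]; return np.array([cx+f*c[0]/-c[2],cy-f*c[1]/-c[2]])
for k in(0,14,-5,-54):
    print(k,[((pr(T+Rm@np.array([0,y,k]))-[130,60])*[800/270,592/200]).round(0).tolist() for y in(-12,12)])
for u,v in((233,132),(231,130),(224,142),(222,140)):
    print((P[v,u]-T)@Rm, P[v,u])
```

```text
0 [[307.0, 228.0], [291.0, 251.0]]
14 [[315.0, 235.0], [298.0, 257.0]]
-5 [[304.0, 226.0], [288.0, 248.0]]
-54 [[276.0, 201.0], [259.0, 224.0]]
[  8.6010565  -19.26891685 -24.78898489] [492.0713553  -86.05778514 168.55355745]
[  5.85619283 -19.98011478 -32.31135327] [493.51537532 -90.56973835 175.04841615]
[  8.23494491  14.12589162 -29.99416427] [ 515.86486064 -104.39047074  153.0544315 ]
[ 11.74872515  13.83059386 -45.08660394] [ 524.90869735 -106.77787836  165.41262271]
```

Run:
```python
from h import *
a=np.radians(-36.9); g=np.array([np.cos(a),np.sin(a),0])
move_ptp([480,-150,60],quat(g,-UP))
for w in(36,19):
    set_gripper(w); move_straight([480,-150,28],150); r=move_straight([480,-150,3],30,contact_N=4); print(w,current_width(),r,current_eef_pos()); move_straight([480,-150,40],150)
print(current_clock())
```

```text
36 35.64409090881869 False [ 480.07577312 -150.05102424    3.04575156]
19 19.123930655098004 False [ 480.06102234 -150.03237291    3.05481309]
11.55
```

Run:
```python
from h import *
for w in(36,19):
    set_gripper(w); move_straight([480,-150,5],150); r=move_straight([480,-150,-20],25,contact_N=4); print(w,current_width(),r,current_eef_pos(),current_force()); move_straight([480,-150,15],150)
print(current_clock())
```

```text
36 35.919021709180896 True [ 479.97175856 -149.98286992  -13.85345053] [-0.82913209  0.05537096  5.74460328]
19 18.879265280901386 True [ 479.98773623 -150.00084638  -12.64913468] [-1.16886535  0.11117688  5.46893207]
14.925
```

Probing the desk shows the tips stand about 13 mm behind the reported TCP, so I'll trust that. Retrying with the corrected depth.

```bash
sed -i 's/; s=31/; s=1/; s/UP\*1.5-9/UP*5-9/; s/c+UP\*130/c+UP*100/; s/e+45\*u+UP\*70,200/e+45*u+UP*40,250/' h.py
python3 - <<'E'
from h import *
a=np.radians(-36.9); topple((451.4,-66.1),(np.cos(a),np.sin(a)))
print(current_clock())
p,d=capture('scene'); np.savez('s2.npz',p=p,d=d)
cv2.imwrite('pics/s2.png',cv2.resize(p[60:260,130:400],(800,592),interpolation=2)[:,:,::-1])
E
```

```text
width 17.382178871438807 40.308966636657715
z err -0.06608337349938687
19.6333
```

View pics/s2.png

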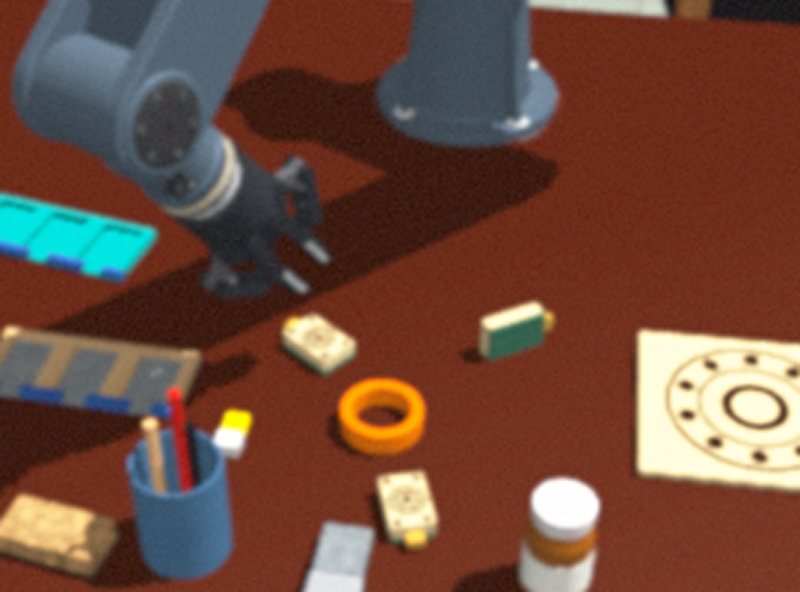

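The right block now lies picture up at crop (318,342), close to but clear of the tape. Next the left one.

```bash
cat >> h.py <<'E'
def flat(n,p,d,c,r=45,z=18):
    P=cloud(n,d); M=masks(p); near=(np.hypot(P[...,0]-c[0],P[...,1]-c[1])<r)
    m=near&(M['raw'][...,2]>150)&(M['raw'][...,1]<100)&(P[...,2]>14)&(P[...,2]<30)
    o,dr,L,W=rect(cv2.morphologyEx(m.astype(np.uint8),3,np.ones((5,5))),n,z)
    y=onz(n,np.argwhere(M['yel']&near)[:,::-1],13)[:,:2]; t=y.mean(0) if len(y) else o
    if (t-o)@dr<0: dr=-dr
    print(n,o.round(1),'yaw',np.degrees(np.arctan2(dr[1],dr[0])).round(1),'LxW',round(L,1),round(W,1),'tab',np.linalg.norm(t-o).round(1),len(y))
    return o,dr
E
python3 - <<'E'
from h import *
a=np.radians(35.5); topple((438.3,91.4),(np.cos(a),np.sin(a)))
print(current_clock())
p,d=capture('scene'); np.savez('s3.npz',p=p,d=d)
cv2.imwrite('pics/s3.png',cv2.resize(p[60:260,130:400],(800,592),interpolation=2)[:,:,::-1])
q,e=capture('top'); np.savez('t3.npz',p=q,d=e)
for c in((661,26),(476,-84),(458,106)):
    flat('scene',p,d,c)
    try: flat('top',q,e,c)
    except Exception as x: print('top no')
E
```

```text
width 16.976189205220532 40.35402059555054
z err -0.0630952019439377
24.5667
scene [679.6  32.2] yaw 107.0 LxW 36.2 27.2 tab 15.2 34
top [662.   25.7] yaw 19.8 LxW 56.4 36.1 tab 32.1 12
scene [478.5 -84.1] yaw -127.7 LxW 59.5 40.8 tab 36.4 5
top [474.7 -84.3] yaw -126.9 LxW 56.5 36.2 tab 32.5 19
scene [464.4 108. ] yaw 125.6 LxW 60.6 43.3 tab 38.2 11
top [461.4 108.4] yaw 125.5 LxW 58.7 37.8 tab 34.1 22
```

View pics/s3.png

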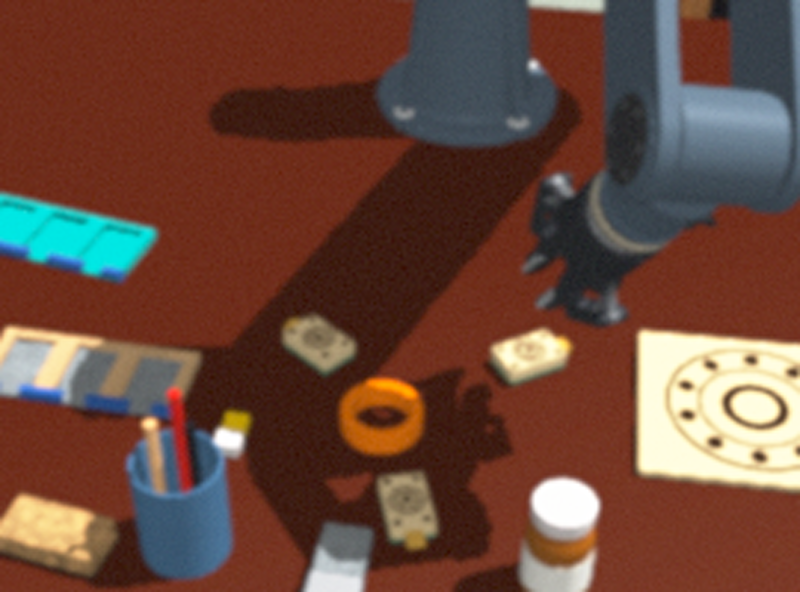

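All three lie picture up, in crop px: right (318,342), left (530,355), a (407,508). The top-view sizes match 56x36. Next I'll place the left block in pocket 2.

```bash
cat >> h.py <<'E'
TC=np.array([542.2,-284.6]); TX=np.array([.99966,-.026]); TY=np.array([.026,.99966])
def v3(a,z=0): return np.array([a[0],a[1],z])
def carry(o,d,k,off=0,straight=False,dx=0):
    perp=np.array([-d[1],d[0]]); a=np.array(o)+off*d; b=TC+TY*62*(k-1)+TX*(off+dx)
    best=None
    for f in(1,-1):
        j1,j2=ik(v3(a,60),quat(v3(f*perp),-UP)),ik(v3(b,60),quat(v3(f*TY),-UP))
        if j1 is None or j2 is None: continue
        s=max(abs(j1[5]),abs(j2[5])); print(f,round(j1[5],2),round(j2[5],2))
        if best is None or s<best[0]: best=(s,f)
    f=best[1]; q1,q2=quat(v3(f*perp),-UP),quat(v3(f*TY),-UP)
    move_ptp(v3(a,50),q1); set_gripper(48,40); move_straight(v3(a,-6),150)
    set_gripper(30,40); print('width',current_width()); assert 32<current_width()<39
    move_straight(v3(a,50),200)
    if straight: move_straight(v3(b,50),300,q2)
    else: move_ptp(v3(b,50),q2)
    move_straight(v3(b,4),200); print('contact',move_straight(v3(b,-1.5),40,contact_N=10),current_eef_pos())
    set_gripper(46); move_straight(v3(b,60),200); print(current_clock())
E
python3 - <<'E'
from h import *
a=np.radians(125.5); carry((461.7,108.4),np.array([np.cos(a),np.sin(a)]),2)
E
```

```text
1 2.52 -2.12
-1 -0.63 1.02
width 34.51422570178114
contact False [ 544.28274833 -222.79581044   -0.76897656]
29.925
```

Run:
```python
from h import *
a=np.radians(-126.9); d=np.array([np.cos(a),np.sin(a)]); o=(475,-84.3)
move_ptp(v3(o,60),quat(v3([-d[1],d[0]])*1,-UP) if 0 else quat(v3([d[1],-d[0]]),-UP)); print(current_joint_positions(),current_clock())
for n in('scene','top'):
    p,dd=capture(n); np.savez(n+'4.npz',p=p,d=dd)
    try: flat(n,p,dd,(543,-222),z=22)
    except Exception as x: print(n,x)
p=np.load('scene4.npz')['p'][150:215,110:215]; q=np.load('top4.npz')['p'][170:240,300:415]
cv2.imwrite('pics/c4.png',np.hstack([cv2.resize(x,(400,270),interpolation=2) for x in(p,q)])[:,:,::-1])
```

```text
Traceback (most recent call last):
rig.PlanningError: the arm cannot take that pose within its joint ranges
```

Run:
```python
from h import *
a=np.radians(-126.9); d=np.array([np.cos(a),np.sin(a)]); o=(475,-84.3)
for f in(1,-1): print(f,[None if j is None else np.round(j[5],2) for j in(ik(v3(o,60),quat(f*v3([-d[1],d[0]]),-UP)),ik(v3(TC,60),quat(f*v3(TY),-UP)))])
move_ptp(v3(o,60),quat(v3([-d[1],d[0]]),-UP)); print(current_joint_positions(),current_clock())
for n in('scene','top'):
    p,dd=capture(n); np.savez(n+'4.npz',p=p,d=dd)
    try: flat(n,p,dd,(543,-222),z=22)
    except Exception as x: print(n,x)
p=np.load('scene4.npz')['p'][150:215,110:215]; q=np.load('top4.npz')['p'][170:240,300:415]
cv2.imwrite('pics/c4.png',np.hstack([cv2.resize(x,(400,270),interpolation=2) for x in(p,q)])[:,:,::-1])
```

```text
1 [np.float64(0.24), np.float64(-2.21)]
-1 [None, np.float64(0.93)]
[-4.08019129e-01  6.13164735e-01  1.91630367e+00 -2.17222730e-04
  6.12009656e-01  2.37519468e-01] 30.7
scene [ 550.8 -229. ] yaw 1.2 LxW 64.7 51.9 tab 24.4 34
top [ 564.1 -223.5] yaw 85.2 LxW 36.1 21.2 tab 16.6 13
```

View pics/c4.png

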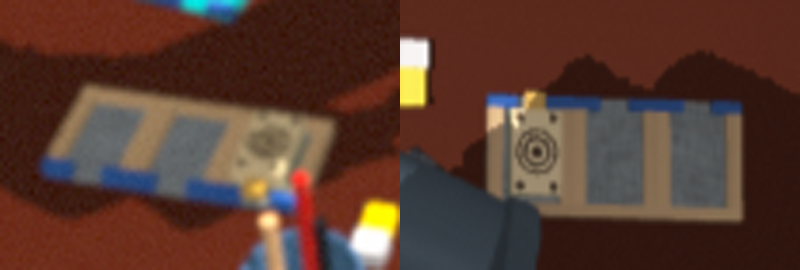

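The first block is seated in pocket 2, at (537,150) in the right crop, with its tab in the notch. Next the right block goes to pocket 1, then block_a to pocket 0.

Run:
```python
from h import *
z=np.load('scene4.npz');P=cloud('scene',z['d']);m=(abs(P[...,0]-543)<20)&(abs(P[...,1]+222)<12);print('top z',np.percentile(P[m][:,2],[10,50,90]))
a=np.radians(-126.9); carry((475,-84.3),np.array([np.cos(a),np.sin(a)]),1)
a=np.radians(19.8); carry((662.3,25.7),np.array([np.cos(a),np.sin(a)]),0,off=-8,straight=True)
move_ptp([450,0,200],current_ee_rot()); print(current_clock())
for n in('scene','top'):
    p,dd=capture(n); np.savez(n+'5.npz',p=p,d=dd); P=cloud(n,dd)
    for k in(0,1,2):
        c=TC+TY*62*(k-1); m=(abs(P[...,0]-c[0])<20)&(abs(P[...,1]-c[1])<12); A=np.c_[P[m][:,:2]-c,np.ones(m.sum())]; s=np.linalg.lstsq(A,P[m][:,2],rcond=None)[0]; print(n,k,'z',s[2].round(1),'slope deg',np.degrees(s[:2]).round(1))
p=np.load('scene5.npz')['p'][130:260,110:320]; q=np.load('top5.npz')['p'][110:250,200:415]
cv2.imwrite('pics/c5.png',np.vstack([cv2.resize(x,(480,300),interpolation=2) for x in(p,q)])[:,:,::-1])
```

```text
top z [21.47325295 23.7212396  25.70903759]
1 0.24 -2.21
-1 0.24 0.93
width 35.12102159640724
contact False [ 5.43214091e+02 -2.84572465e+02 -1.78494216e-01]
34.7417
1 -2.05 -2.3
-1 1.09 0.84
width 34.677933528665584
contact False [ 533.07743556 -346.64940617   -0.65014869]
40.2667
41.6917
scene 0 z 23.6 slope deg [-0.4 -2. ]
scene 1 z 24.3 slope deg [-0.1 -1.5]
scene 2 z 23.6 slope deg [-0.8  0.1]
top 0 z 22.4 slope deg [-0.5  1.8]
top 1 z 22.8 slope deg [-0.3  0.3]
top 2 z 22.7 slope deg [0.4 0.8]
```

View pics/c5.png

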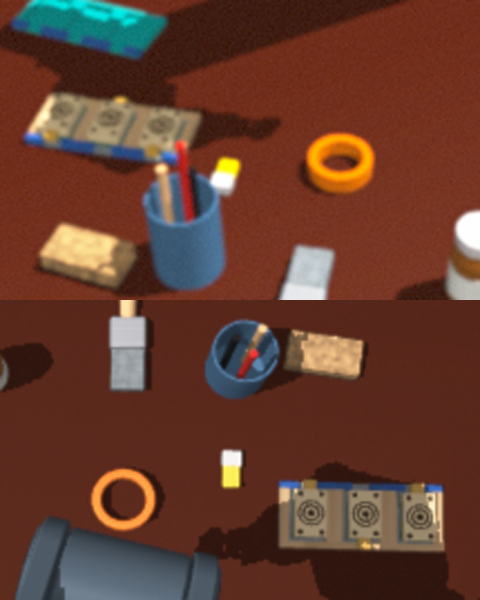

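Pockets 0 and 2 are right, with tabs on the blue side at crop (418,487) and (310,484). The middle block is a half turn out: its tab is at (370,547), on the solid rail. `ik` had silently taken the symmetric grasp. I'll regrip it and turn joint 6 by -π.

Run:
```python
from h import *
z=np.load('top5.npz'); h=masks(z['p'])['raw']; P=cloud('top',z['d'])
for k in(0,1,2):
    c=TC+TY*62*(k-1); m=(np.abs(P[...,0]-c[0])<45)&(np.abs(P[...,1]-c[1])<26)&(P[...,2]>17)&(P[...,2]<30)&~((h[...,0]>98)&(h[...,0]<130)&(h[...,1]>100))
    m=cv2.morphologyEx(m.astype(np.uint8),cv2.MORPH_OPEN,np.ones((11,11)))
    o,d,L,W=rect(m,'top',22); print(k,o.round(1),np.degrees(np.arctan2(d[1],d[0])).round(1),round(L,1),round(W,1),'off',((o-c)@TX).round(1),((o-c)@TY).round(1))
    if k==1: oc=o
off=np.clip((oc-TC)@TX,-3.5,3.5)
a=v3(TC+TX*off); b=v3(TC)
j=ik(a+UP*60,quat(-v3(TY),-UP)); print(j); assert j[5]>0.5
move_j(j); print('rotY',R.from_quat(current_ee_rot(),scalar_first=True).as_matrix()[:,1].round(2))
set_gripper(46,40); move_straight(a-UP*2,120); set_gripper(30,40); print('width',current_width()); assert current_width()>32
move_straight(a+UP*50,150)
j=np.array(current_joint_positions()); j[5]-=np.pi; move_j(j); q=current_ee_rot()
print('rotY',R.from_quat(q,scalar_first=True).as_matrix()[:,1].round(2),current_eef_pos())
move_straight(b+UP*4,150); print(move_straight(b-UP*1.8,40,contact_N=10),current_eef_pos())
set_gripper(46); move_straight(b+UP*60,200); move_ptp([450,0,200],q); print(current_clock())
for n in('scene','top'):
    p,dd=capture(n); np.savez(n+'6.npz',p=p,d=dd); P=cloud(n,dd)
    for k in(0,1,2):
        c=TC+TY*62*(k-1); m=(abs(P[...,0]-c[0])<20)&(abs(P[...,1]-c[1])<12); A=np.c_[P[m][:,:2]-c,np.ones(m.sum())]; s=np.linalg.lstsq(A,P[m][:,2],rcond=None)[0]; print(n,k,'z',s[2].round(1),'slope deg',np.degrees(s[:2]).round(1))
p=np.load('scene6.npz')['p'][160:210,110:210]; q=np.load('top6.npz')['p'][180:240,310:410]
cv2.imwrite('pics/c6.png',np.vstack([cv2.resize(x,(500,300),interpolation=2) for x in(p,q)])[:,:,::-1])
```

```text
0 [ 530.1 -347.2] 89.9 36.1 32.3 off -10.4 -0.9
1 [ 544.2 -285.3] 178.4 56.3 37.6 off 2.0 -0.7
2 [ 540.3 -222.9] 178.8 43.1 34.9 off -3.5 -0.4
[-6.63646029e-01  7.21147890e-01  1.57955198e+00 -4.44089210e-16
  8.40892780e-01  9.33153254e-01]
rotY [-0.03 -1.   -0.  ]
width 34.64898133215478
rotY [ 0.03  1.   -0.  ] [ 544.12842501 -284.58949027   50.13301824]
False [ 543.03736936 -285.23205954   -0.93527511]
50.0417
scene 0 z 23.8 slope deg [0.3 2.1]
scene 1 z 23.7 slope deg [2.  1.4]
scene 2 z 23.2 slope deg [-0.6  0.7]
top 0 z 22.4 slope deg [-0.  1.]
top 1 z 22.3 slope deg [-0.7  1. ]
top 2 z 22.4 slope deg [-0.8 -0.6]
```

View pics/c6.png

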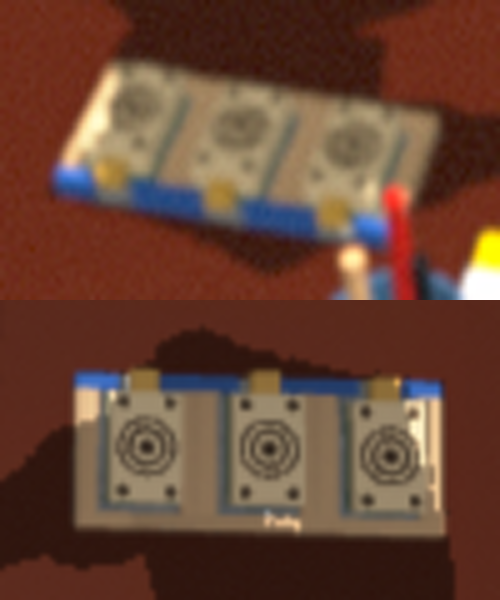

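All three blocks show pictures up and tabs in the blue-side notches at (145,380), (265,382) and (388,388). Their tops are level at about 22 mm, as a fully seated block should be.

```bash
python3 -c "
from rig import *
print(job_done(), current_clock())"
```

```text
the job is handed in; nothing more can be done
the job is handed in; nothing more can be done
```

All three blocks are packed in the tray, flat and picture up with their tabs in the blue-rail notches, and the job was handed in at about 50 s; the middle block first went in backwards and was turned around, and the other desk items looked undisturbed in the pictures.

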